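Spray the sample board

ROBOT

A 6-joint arm with a two-finger parallel gripper is mounted at the origin on the work surface. World frame = base frame: x ahead of the robot, y to its left, z up, the work surface at z = 0. Lengths are in mm, angles in rad, forces in N, time in s.
With the tool pointing down it reaches from about 375 to 750 mm from the base axis. Payload 9 kg.
Tool frame: the origin (TCP) lies at the very end of the fingers, on their centre line; the grasp point (between the pads) lies 19 mm behind it; x points along the fingers, y is the direction in which the jaws open and shut, and the axes are right-handed (so a half turn about x gives the same grasp; the last joint's range is limited). The gripper opens to 85 mm and grips with 20 to 120 N. Pads are 22 mm wide; open, the fingers measure 114 mm over their backs; the gripper's body (76 mm by 85 mm) begins 54 mm behind the grasp point. The pads swing forward as they close: fully open they stand 13 mm farther back than shut.
Start: joints at [0.957, 0.104, 0.097, 1.564, 0, 1.353], TCP at [231.335, 553.643, 231.331] pointing down, gripper open.
Joint ranges: [-2.99, 2.99], [-0.84, 1.86], [-1.1, 1.16], [-1.84, 2.11], [-1.51, 1.56], [-3.14, 3.14]. Speed limits (rad/s): [2.22, 2.22, 2.57, 3.14, 3.14, 3.14].

INTERFACE

Orientations are given as a unit quaternion [x, y, z, w].
In Python, from cell import manip gives the robot as it stands.
- The arm moves only by the tool arm_command, never from a script. Its argument "motion" is a list of rows, each a list of 3 entries, a list of its own where there are three numbers: the shift along the world's x, y, z in mm, then the turn about the world's z in degrees, then the opening, from 0 (shut) to 1 (fully open). A call has 1 to 12 rows; each row is the pose to reach, as a shift and turn from the pose commanded when the call began; what a row does not reach only later rows make up. A row lasts 1/12 s, in which the tool goes at most 41.7 mm and 7.16 degrees, less where a joint would pass 70% of its speed; a pose out of reach is approached as far as the arm can. A call with a gripper value outside its range is refused whole. The fingers move at their own pace and stop on an object; "force" is the grip in N (left out, the last holds). Time passes only in rows, so rows that repeat a pose let the fingers close. It gives the time, the measured TCP pose, the force and the opening at its end, in the units of the state.
- manip.sense(): the state, without advancing time (a new reading comes with each control period).
- manip.snapshot(name): name is "side" or "top"; returns a dict with "img" (420x560x3 uint8, blue, green, red), "z_map" (420x560 float32, mm along the optical axis (not along the pixel's ray), 0 where there is no reading), "camera_matrix" (3x3 intrinsics, pixels), "eye" and "orientation" of the camera in the world. Camera axes: x right, y up, looking along -z (the intrinsics and any distortion apply to the point x, -y, -z); pixel columns grow to the right and rows downward; lengths in mm; the calibration is good to about 2 mm. A picture is of the moment at which its call begins.
- manip.close_job(): hands the job in, once; it reports no verdict.
Trained networks look in a picture, given as the dict that the camera call returned (one of the last four; its "shot" number tells which), for a name from the list of things; names that differ only in an ending like _2 or _b are one class to them, and where a whole thing is asked for, a point or a joint stands for the part that bears it (a point fixed in the world has none). Each returns a list of dicts, best first, with "confidence" (0 to 1); they miss things now and then, are a little off and sometimes report something else, mostly with a low value. They report only what shows in the picture. A call takes as long as a camera call. They do not tell look-alikes from the thing itself.
- manip.find_in(thing, picture): "extent" ([centre column, centre row, width, height] in pixels, round what is visible of it).
- manip.pinpoint(thing, picture): "pixel" ([column, row] in pixels: a listed point, or the origin of a listed thing).
The state is a dict: "time_s": time; "qpos": joint angles; "dq": joint speeds; "joint_torque": joint torques, N m; "ee_pos": TCP position; "eef_rot": TCP orientation; "force": force on the tool from outside, world axes, zero at the start; "moment": the same for the moment, N m; "gripper_width": finger opening in mm.
Only numpy, scipy, OpenCV 4.12 (cv2) and the standard library are available. Lean on these libraries where they do the work, as an engineer would, in place of code of your own. Each camera call takes 0.05 s, during which the arm holds its last target.

TASK

The plywood sample board in the spray jig needs a coat: press the cap of the squat, wide can that faces it all the way down, then let go so that the cap springs back up. Do not press the caps of the other two, the tall slim can and the square white pump bottle.

Things in the scene. Friction and masses are not known exactly. Their poses are not given: they have to be found in the camera images.
- squat_top (a point): centre of the flat top of the black cap to press, 145 mm above the table at rest; moves with the cap. Cap: upright cylinder, 40 mm across, 22 mm clear of the can's shoulder. Can: aluminium, 86 mm across, upright, fixed. Local -x: the way the nozzle points, where the fixed sample board stands 135 mm off (120 wide, 12 thick, top 93 mm up). The three dispensers stand 150 mm or more apart, in any order.
- squat_cap (a joint): travel of the squat can's cap in metres: 0 = up, at rest; 0.010 = fully down against its stop. A spring pushes it back up: about 4 N starts it moving, about 11 N holds it fully down.
- slim_cap (a joint): travel of the cap of the tall slim aluminium can (52 mm across, cap 30 mm across, cap top 190 mm above the table, fixed in a 90 mm square plywood foot): 0 = up, 0.010 m = fully down, same spring. Not to be pressed.
- pump_cap (a joint): travel of the cap of the square white plastic pump bottle (62 mm square, cap 30 mm across on a thin stem, cap top 173 mm above the table, fixed in a 90 mm square plywood foot): 0 = up, 0.010 m = fully down, same spring. Not to be pressed.
Things that resemble listed ones, but are neither listed nor needed, are in the scene too. Leave any green or yellow look-alike of the part that bears pump_cap alone. What is shaped like the part that bears squat_top but green is not meant.

How it is judged:
By the outcome, as a careful person would: the job done as asked, in the order asked, and still so for the second after the job is handed in, with the robot touching nothing.
It also fails if it takes over 29 s, if anything falls off the work surface, if the arm or the gripper's body presses on something with over 40 N, if the wrist force passes 120 N, or if a joint passes its speed limit or range.

## Working session

There is one attempt and no reset: what is moved stays moved. The work goes in short steps, Python scripts to look and compute and a tool call to move; the robot and the scene stay as the last step left them, time stands still between calls to the robot, and variables do not carry over. Pictures are saved under pics/ and viewed, and the job is handed in when it is done.

Besides the shell and the picture viewer there is one more tool, called after "Call:" as name(argument=value, ...) on one line, values as JSON. arm_command: Moves the arm, as the interface text tells. Its arguments: {"type":"object","properties":{"motion":{"type":"array"},"force":{"type":"number"}},"required":["motion"]}

```bash
mkdir -p pics; cat > h.py <<'E'
import numpy as np, cv2
from cell import manip
from scipy.spatial.transform import Rotation as R
def world(s,u,v,z=None):
    K=np.array(s["camera_matrix"]); 
    d=s["z_map"][int(round(v)),int(round(u))] if z is None else z
    p=np.array([(u-K[0,2])/K[0,0]*d, -(v-K[1,2])/K[1,1]*d, -d])
    o=np.array(s["orientation"]); M=R.from_quat(o).as_matrix() if o.size==4 else o
    return M@p+np.array(s["eye"])
def atz(s,u,v,h):
    a=world(s,u,v,1.0); e=np.array(s["eye"]); return e+(a-e)*(h-e[2])/(a[2]-e[2])
E
python3 - <<'E'
from h import *
for n in ("top","side"):
    s=manip.snapshot(n); cv2.imwrite(f"pics/{n}0.png",s["img"])
    print(n,{k:v for k,v in s.items() if k not in("img","z_map")})
    for t in ("squat_top","squat_cap","slim_cap","pump_cap"):
        print(t,"find",manip.find_in(t,s))
        for p in manip.pinpoint(t,s): 
            u,v=p["pixel"]; print("  pin",p, world(s,u,v).round(1), atz(s,u,v,145).round(1))
print(manip.sense())
E
```

```text
top {'camera_matrix': array([[445.69028696,   0.        , 279.85328943],
       [  0.        , 445.69028696, 211.25006494],
       [  0.        ,   0.        ,   1.        ]]), 'eye': array([ 259.14826417,    3.4883072 , 1217.67208033]), 'orientation': array([-0.05893385,  0.0580367 ,  0.70515581, -0.70421149]), 'shot': 1}
squat_top find [{'extent': [373.6, 259.8, 20.9, 12.8], 'confidence': 0.71}, {'extent': [279.8, 158.3, 13.7, 21.2], 'confidence': 0.68}]
  pin {'pixel': [277.2, 155.1], 'confidence': 0.72} [581.2  11.2 142.2] [580.4  11.2 145. ]
  pin {'pixel': [370.4, 260.0], 'confidence': 0.65} [ 319.4 -210.9  150.7] [ 319.7 -212.   145. ]
squat_cap find [{'extent': [278.4, 158.8, 15.6, 21.5], 'confidence': 0.68}, {'extent': [370.9, 259.9, 22.6, 15.6], 'confidence': 0.56}]Traceback (most recent call last):
  File "<stdin>", line 7, in <module>
ValueError: it knows: squat_top
```

```bash

python3 - <<'E'
from h import *
for n in ("top","side"):
    s=manip.snapshot(n); cv2.imwrite(f"pics/{n}1.png",s["img"]); np.savez(f"{n}1.npz",**s)
    if n=="side": print({k:v for k,v in s.items() if k not in("img","z_map")})
    for p in manip.pinpoint("squat_top",s): 
        u,v=p["pixel"]; print("  pin",p, world(s,u,v).round(1), atz(s,u,v,145).round(1))
    for t in ("slim_cap","pump_cap"): print(n,t,manip.find_in(t,s))
print(manip.sense())
E
```

```text
pin {'pixel': [277.3, 156.4], 'confidence': 0.8} [577.4  10.9 143.6] [577.   10.9 145. ]
  pin {'pixel': [370.1, 260.1], 'confidence': 0.48} [ 319.5 -211.2  145.3] [ 319.5 -211.3  145. ]
top slim_cap [{'extent': [367.6, 160.9, 11.4, 14.6], 'confidence': 0.56}]
top pump_cap [{'extent': [148.9, 274.2, 12.1, 13.0], 'confidence': 0.7}, {'extent': [194.6, 215.6, 15.8, 14.2], 'confidence': 0.53}]
{'camera_matrix': array([[427.32803438,   0.        , 283.69051013],
       [  0.        , 427.32803438, 212.08921576],
       [  0.        ,   0.        ,   1.        ]]), 'eye': array([ 296.75417159, -602.95434566,  879.55808775]), 'orientation': array([ 0.3485237 , -0.04504151, -0.09748676,  0.93112772]), 'shot': 3}
  pin {'pixel': [335.7, 209.7], 'confidence': 0.82} [563.6   4.8 145.1] [563.7   4.9 145. ]
  pin {'pixel': [250.0, 319.8], 'confidence': 0.57} [ 326.2 -228.2  147.5] [ 326.3 -226.9  145. ]
side slim_cap [{'extent': [369.4, 278.9, 13.2, 18.4], 'confidence': 0.53}]
side pump_cap [{'extent': [200.6, 135.1, 13.3, 11.8], 'confidence': 0.64}, {'extent': [310.2, 130.8, 9.2, 8.5], 'confidence': 0.61}, {'extent': [262.3, 153.1, 13.6, 11.5], 'confidence': 0.51}]
{'time_s': 0.6, 'qpos': array([ 9.57317531e-01,  1.04066584e-01,  9.73178438e-02,  1.56392832e+00,
       -2.47725737e-05,  1.35311695e+00]), 'dq': array([ 2.12873594e-04, -5.51363484e-04,  4.73010736e-05, -1.12898576e-03,
       -1.02850011e-03, -6.90020976e-04]), 'joint_torque': array([-1.33497873e-03, -5.56479514e+01,  5.03564000e+01,  9.25827044e-04,
       -3.10373716e-04, -1.75364534e-05]), 'ee_pos': array([231.32966151, 553.64028362, 231.36009095]), 'eef_rot': array([ 0.13905964,  0.69328021, -0.13898955,  0.69333028]), 'force': array([-0.12201412,  0.27736756,  0.49179336]), 'moment': array([-0.03258629,  0.05922357,  0.03698654]), 'gripper_width': 85.64639734725122}
```

View pics/top1.png

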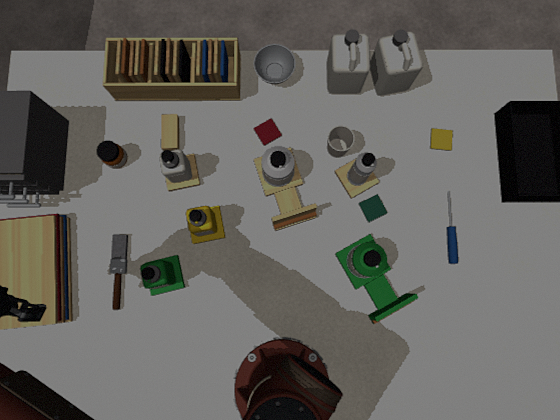

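View pics/side1.png

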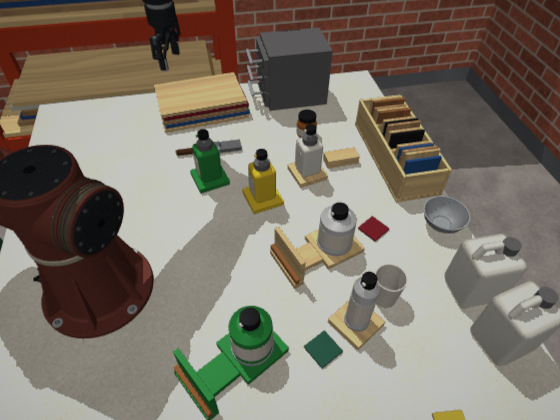

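The squat candidates in the top view are the aluminium can at (278,158), with a plywood board at (295,217), and the green can at (371,260) with a green board. The aluminium one fits the description; the green one is the excluded look-alike. I'll confirm this in an enlarged crop and measure the cap from the depth data.

```bash

python3 - <<'E'
from h import *
cr=[]
for n,(u,v) in (("top",(278,160)),("side",(338,215))):
    s=dict(np.load(f"{n}1.npz")); im=s["img"]; z=s["z_map"]
    cr.append(cv2.resize(im[v-35:v+35,u-35:u+35],(390,390),interpolation=cv2.INTER_NEAREST))
    P=np.array([[world(s,a,b) for a in range(u-35,u+35)] for b in range(v-35,v+35)])
    m=(P[...,2]>136)&(P[...,2]<156)&(z[v-35:v+35,u-35:u+35]>0)
    g=im[v-35:v+35,u-35:u+35].max(2)
    k,lab,st,c=cv2.connectedComponentsWithStats(m.astype(np.uint8))
    for i in range(1,k):
        if st[i,4]>40:
            q=P[lab==i]; print(n,st[i],c[i]+[u-35,v-35],q.mean(0).round(1),np.median(q,0).round(1),q.min(0).round(1),q.max(0).round(1))
            print(" centre at145",atz(s,*(c[i]+[u-35,v-35]),145).round(1))
            print(" circle",cv2.minEnclosingCircle(q[:,:2].astype(np.float32)))
cv2.imwrite("pics/crop1.png",np.hstack(cr))
E
```

```text
top [ 27  26  16  17 203] [277.24137931 158.58128079] [571.5  11.1 144.4] [571.6  11.7 144.5] [550.6  -8.3 136.7] [591.5  29.2 150.6]
 centre at145 [571.4  11.1 145. ]
 circle ((570.5792846679688, 10.35795783996582), 21.32002830505371)
side [ 27  23  19  15 207] [339.37198068 209.68599034] [572.8   5.  142.9] [572.6   4.4 143.4] [550.6 -11.9 136.1] [594.9  26.7 147.4]
 centre at145 [572.    3.3 145. ]
 circle ((572.738037109375, 5.753917694091797), 22.24798583984375)
```

View pics/crop1.png

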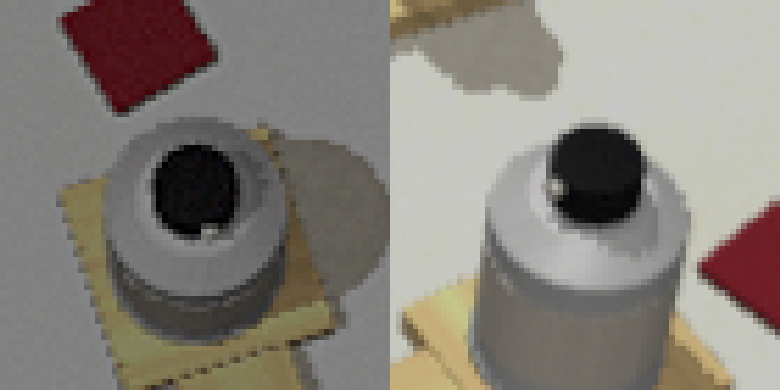

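Confirmed: the aluminium squat can with the plywood jig. Its cap measures 40 mm across with its centre at about (571.5, 10.5) and its top at 145, so everything fits. I'll move over it with the fingers shut.

Call:
arm_command(motion=[[[20,-32,10],0,0],[[41,-65,20],0,0],[[62,-98,20],0,0],[[83,-131,20],0,0],[[104,-165,20],0,0],[[125,-199,20],0,0],[[146,-233,20],0,0],[[167,-267,20],0,0],[[188,-300,20],0,0],[[209,-334,20],0,0],[[230,-368,20],0,0],[[251,-402,20],0,0]], force=60)

```text
time_s: 1.6
ee_pos: [483.1, 149.8, 251.6]
eef_rot: [0.139, 0.693, -0.139, 0.694]
force: [0.3, 0.3, -0.0]
gripper_width: -0.2
```

Call:
arm_command(motion=[[[20,-32,0],0,0],[[40,-64,0],0,0],[[60,-96,0],0,0],[[80,-127,0],0,0],[[89,-141,0],0,0],[[89,-141,-20],0,0],[[89,-141,-45],0,0],[[89,-141,-65],0,0],[[89,-141,-81],0,0],[[89,-141,-81],0,0],[[89,-141,-81],0,0]])

```text
time_s: 2.52
ee_pos: [570.8, 10.8, 170.0]
eef_rot: [0.139, 0.694, -0.139, 0.693]
force: [0.3, 0.4, 0.9]
gripper_width: -0.2
```

```bash

python3 - <<'E'
from h import *
o=[]
for n,(u,v) in (("top",(278,160)),("side",(338,200))):
    s=manip.snapshot(n); o.append(cv2.resize(s["img"][v-60:v+60,u-60:u+60],(390,390),interpolation=cv2.INTER_CUBIC))
cv2.imwrite("pics/above.png",np.hstack(o)); q=manip.sense(); print(q["ee_pos"],q["force"],q["time_s"])
E
```

```text
[571.9176153   10.54182275 171.86032141] [-0.11978872  0.28356226 -0.00183741] 2.6167
```

View pics/above.png

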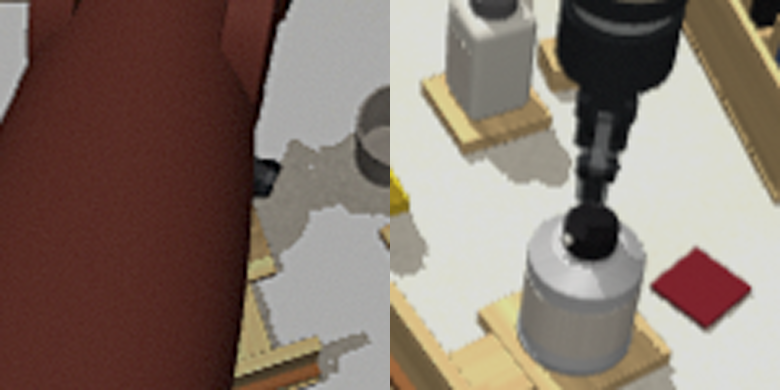

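The side view shows the shut fingers directly above the black cap, which is at about (590,230) in the crop. I'll descend now.

Call:
arm_command(motion=[[[0,0,-12],0,0],[[0,0,-22],0,0],[[0,0,-26],0,0],[[0,0,-29],0,0],[[0,0,-32],0,0],[[0,0,-34],0,0],[[0,0,-34],0,0],[[0,0,-34],0,0]])

```text
time_s: 3.28
ee_pos: [571.4, 10.7, 137.2]
eef_rot: [0.139, 0.693, -0.139, 0.694]
force: [-3.3, 1.2, 8.5]
gripper_width: 0.3
```

Call:
arm_command(motion=[[[0,0,-1],0,0],[[0,0,-2],0,0],[[0,0,-2],0,0],[[0,0,-2],0,0]])

```text
time_s: 3.62
ee_pos: [571.4, 10.7, 135.4]
eef_rot: [0.139, 0.693, -0.139, 0.694]
force: [-4.2, 0.2, 10.6]
gripper_width: 0.1
```

Call:
arm_command(motion=[[[0,0,-0.5],0,0],[[0,0,-1],0,0],[[0,0,-1],0,0],[[0,0,-1],0,0]])

```text
time_s: 3.95
ee_pos: [571.4, 10.7, 135.0]
eef_rot: [0.139, 0.693, -0.139, 0.694]
force: [-6.0, 1.8, 13.6]
gripper_width: -0.0
```

Call:
arm_command(motion=[[[0,0,-0.5],0,0],[[0,0,-1],0,0],[[0,0,-1],0,0],[[0,0,-1],0,0],[[0,0,-1],0,0]])

```text
time_s: 4.37
ee_pos: [571.5, 10.7, 134.9]
eef_rot: [0.139, 0.693, -0.139, 0.694]
force: [-8.2, 1.7, 20.4]
gripper_width: -0.2
```

The stop is clear: the force rose by 7 N over 0.1 mm, with the TCP at 134.9. I'll hold briefly, then let go and move well clear.

Call:
arm_command(motion=[[[0,0,0],0,0],[[0,0,4],0,0],[[0,0,10],0,0],[[0,0,20],0,0],[[0,0,50],0,0],[[0,0,85],0,0],[[0,0,117],0,0],[[-20,32,117],0,0],[[-40,64,117],0,0],[[-60,96,117],0,0],[[-80,128,117],0,0],[[-100,160,117],0,0]])

```text
time_s: 5.37
ee_pos: [470.1, 171.8, 249.5]
eef_rot: [0.139, 0.693, -0.139, 0.693]
force: [0.3, 0.3, -0.2]
gripper_width: 0.1
```

Call:
arm_command(motion=[[[-20,32,0],0,0],[[-40,64,0],0,0],[[-60,96,0],0,0],[[-80,128,0],0,0],[[-100,160,0],0,0],[[-120,192,0],0,0],[[-140,224,0],0,0],[[-160,256,0],0,0],[[-180,288,0],0,0],[[-200,320,0],0,0],[[-200,320,0],0,0]])

```text
time_s: 6.28
ee_pos: [267.5, 494.5, 248.9]
eef_rot: [0.138, 0.694, -0.137, 0.693]
force: [0.1, 0.4, -0.2]
gripper_width: -0.4
```

```bash

python3 - <<'E'
from h import *
o=[]
for n,(u,v) in (("top",(278,160)),("side",(338,215))):
    s=manip.snapshot(n); im=s["img"]; o.append(cv2.resize(im,(390,292)))
    a,b=((slice(v-35,v+35),slice(u-35,u+35)))
    P=np.array([[world(s,a,b) for a in range(u-35,u+35)] for b in range(v-35,v+35)])
    m=np.hypot(P[...,0]-571.5,P[...,1]-10.5)<14
    print(n,m.sum(),np.median(P[m][:,2]))
    s0=dict(np.load(f"{n}1.npz")); d=np.abs(im.astype(int)-s0["img"]).max(2); print((d[v-30:v+30,u-30:u+30]>60).sum())
cv2.imwrite("pics/end.png",np.hstack(o)); q=manip.sense(); print(q["ee_pos"],q["force"],q["time_s"])
E
```

```text
top 92 145.27263053578645
0
side 84 144.01536358047275
0
[270.2591864  491.31039878 249.01338554] [ 0.781865  -0.1964637  0.0678423] 6.3833
```

View pics/end.png

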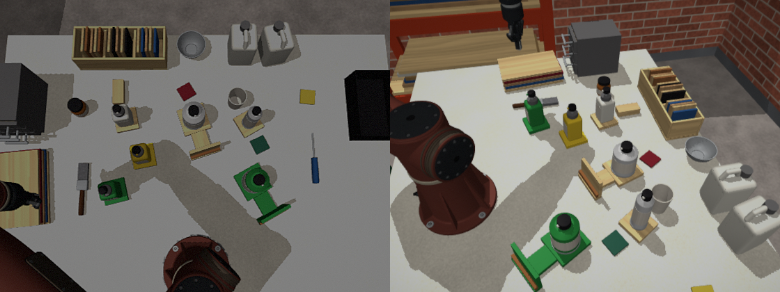

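The scene is unchanged. The cap on the aluminium squat can, at (195,107) in the left picture, is back up at about 145 mm, and the arm is clear.

```bash
python3 -c "
from cell import manip
print(manip.close_job())"
```

```text
the job is handed in; nothing more can be done
None
```

The cap of the aluminium squat can facing the plywood board was pressed all the way down with the shut fingers, then released, and it sprang back up. The job is handed in at about 6.4 s of the 29 s allowed.

- **Full press:** the TCP went from first contact near 145 mm down to 134.9 mm. There the vertical force rose from 13.6 to 20.4 N over 0.1 mm, which is the stop. About 11 N holds the cap fully down.
- **Release:** afterwards the cap top measured 145.3 mm (top camera) and 144.0 mm (side camera). The pixels around the can had not changed from before.
- **Other dispensers:** the arm passed well above the slim can, the pump bottle and the green and yellow look-alikes. The last pictures show them undisturbed, but I did not measure their caps separately.
- **Disagreement:** the network's cap positions from the two cameras differed by about 14 mm. I used the depth-segmented cap centre instead, at about (571.5, 10.5). The top and side depth values still differed by 5–8 mm in y, because the side view includes some of the cap's side wall, so I went by the top view. A side picture just before pressing showed the fingers over the cap.

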